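# Wedge the scales' stand firm and start the scales

## Robot

A 6-joint arm with a two-finger parallel gripper is mounted at the origin on the work surface. World frame = base frame: x ahead of the robot, y to its left, z up, the work surface at z = 0. Lengths are in mm, angles in degrees, forces in N, time in s.
With the tool pointing down it reaches from about 350 to 850 mm from the base axis. Payload 8.1 kg.
Tool frame: the origin (TCP) lies at the very end of the fingers, on their centre line; the grasp point (between the pads) lies r.tcp_to_grasp behind it (r.tcp_to_grasp is the distance from the TCP to the grasp point, in mm); z points along the fingers, y is the line along which they close (so a half turn about z gives the same grasp; the last joint's range is limited). The gripper opens to 85 mm and grips with 20 to 120 N. Pads are 22 mm wide; open, the fingers measure 114 mm over their backs; the gripper's body (76 mm by 85 mm) begins 54 mm behind the grasp point. The pads swing forward as they close: fully open they stand 13 mm farther back than shut.
Start: joints at [59.908, 7.471, 85.268, -0, 87.261, -4.893], TCP at [255.435, 542.916, 231.292] pointing down, gripper open.
Joint ranges: [-169.43, 169.43], [-51.17, 129.36], [1.28, 143.12], [-76.62, 256.62], [0, 156.53], [-152.29, 152.29]. Speed limits (degrees/s): [136.94, 136.94, 159.86, 180, 180, 180].

## Interface

Orientations are given as [roll, pitch, yaw] about the fixed x, y, z axes, in that order (R = Rz(yaw) Ry(pitch) Rx(roll)).
In Python, from bench import r gives the robot as it stands.
- The arm moves only by the shell command python3 -m handwheel 'ROWS' [OPENING] [FORCE]. ROWS is JSON, a list of rows, each a list of 4 numbers: the shift along the tool's x, y, z in m, then the turn about the tool's z in degrees. A call has 1 to 10 rows; each row shifts and turns the commanded pose from where the row before left it, along the tool's axes as they then stand; what a row does not reach is not made up. A row lasts 1/10 s, in which the tool goes at most 50 mm and 8.59 degrees, less where a joint would pass 70% of its speed; a pose out of reach is approached as far as the arm can. A call is refused whole if a number of a shift passes 0.05 or a number of a turn 8.59, either way. A call with a gripper value outside its range is refused whole. OPENING is the finger opening in m, from 0 to 0.0854, set as the call begins (- or left out, the last holds). The fingers move at their own pace and stop on an object; FORCE is the grip in N (left out, the last holds). Time passes only in rows, so rows that do not move let the fingers close. It gives the time, the measured TCP pose, the force, the opening and the grip force at its end, in the units of the state.
- r.sense(): the state, without advancing time (a new reading comes with each control period).
- r.snapshot(name): name is "scene" or "top"; returns the picture (480x640x3 uint8, red, green, blue); there is no depth.
- r.camera_params(name): a dict with "fx", "fy", "cx", "cy" (pixels), "D" ([k1, k2, p1, p2, k3] as OpenCV has them; the pictures are not rectified), "R" (3x3) and "t" (3): a world point X has camera coordinates R X + t. Camera axes: x right, y down, z forward; pixel columns grow to the right and rows downward; lengths in mm; the calibration is good to about 2 mm. A picture is of the moment at which its call begins. camera_params takes no time and is no camera call.
- r.hand_in(): hands the job in; it is judged then, once.
The state is a dict: "time": time; "joint_pos": joint angles; "qd": joint speeds; "joint_efforts": joint torques, N m; "tool_pos": TCP position; "tcp_rot": TCP orientation; "ft_force": force on the tool from outside, world axes, zero at the start; "wrist_torque": the same for the moment, N m; "finger_gap": finger opening in mm; "grip_force": force on a finger pad.
Only numpy, scipy, OpenCV 4.12 (cv2) and the standard library are available. Lean on these libraries where they do the work, as an engineer would, in place of code of your own. Each camera call takes 0.05 s, during which the arm holds its last target. There are 200 camera calls.

## Task

The front edge of the wooden stand under the kitchen scales has sagged. Push the bigger, thicker of the two wooden wedges, thin end first, under the middle of that edge until the board is up level against its clips and the wedge jams tight, and leave it there. Then start the scales: push them back by the bar button in their front face until they bear on the batten at the back of the board, press the button fully in, and let go; leave the mug and the jar where they are.

Things in the scene. Friction and masses are not known exactly. Their poses are not given: they have to be found in the camera images.
- stand: Fixed stand. Origin: on the counter, straight below the middle of the level board's front edge; x points from that edge to the back of the board, y along the edge, z up. Two steel clips (x = 32 to 58 mm, y = 95 to 140 mm either side, 50 mm high) stop the board from rising past level; two stub feet (18 mm wide, x = 16, y = +-95 mm) stand below its front corners.
- front_edge (a point): Middle of the lower front edge of the level board, 22 mm above the counter; axes as the stand's. The hardwood board is 200 mm (x), 220 mm (y), 24 mm thick, hinged along the bottom of its back edge. Under its front edge the gap is 16 mm sagged, 22 mm level; level, its top is 46 mm above the counter.
- board (a joint): Hinge of the board: 0 = sagged, 0.03 rad = level against the clips. Some 4 to 6 N of weight bears on the front edge. Raising it with the wedge takes a steady push of 5 to 10 N, with brief peaks up to 15 N if moved fast; once the board is up against the clips the force climbs steeply: a firm push of about 18 N there jams the wedge tight, and it stays when let go.
- batten_face (a point): Middle of the lower front edge (where it meets the board's top) of the dark wooden batten, 20 mm (x) by 200 mm (y) by 34 mm high, screwed across the top of the board near its back. The scales bear on this front face, 178 mm behind the board's front edge. The batten is the part board_c1. Axes as the stand's, tilted with the board.
- wedge_mid (a point): The bigger, thicker wedge: pale wood, 140 mm long, 50 wide, tapering straight from 36 mm thick at the tail to 8 at the thin end; about 120 g. Point: middle of its length and width, 11 mm above its flat underside (22 mm thick there). x points to the thin end (70 mm away), z up. With the board level the edge bears on it at about this point, a few mm nearer the tail when jammed.
- thin_wedge: The other wedge, same wood but smaller, 110 mm long, 40 mm wide and only 13 mm thick at the tail: too thin to reach the board. Origin: middle of its underside, x to the thin end. Not needed.
- scales: Loose kitchen scales on the board, 130 mm (x) by 150 mm (y) by 42 mm high, cream case with a round steel pan, about 0.45 kg. Origin: middle of the underside; front (display and bar button) faces -x. They slide on the board with 2 to 4 N.
- scales_back (a point): Middle of the scales' flat back face, 20 mm above their underside, axes as the scales'.
- bar_face (a point): Middle of the front of the grey bar button in the scales' front face: 60 mm wide (y), 20 mm high, standing 12 mm out from the face, 20 mm above the scales' underside. It is pushed in along the scales' +x.
- start_bar (a joint): Travel of the bar button: 0 = out, 0.007 m = fully in. It springs back; it starts to move at 5 N and is fully in at 9 N.
- mug: Cream mug, 82 mm across, 95 mm high, beside the board; stays where it is. Origin: middle of its underside.
- jar: Amber jar, 76 mm across, 120 mm high, beside the board; stays where it is. Origin: middle of its underside.
There are look-alikes about, which are no part of the job. Leave any pink or yellow look-alike of the part that bears wedge_mid alone.

How it is judged:
By the outcome, as a careful person would: the job done as asked, in the order asked, and still so for the second after the job is handed in, with the robot touching nothing.
It also fails if it takes over 69 s, if anything falls off the work surface, if the arm or the gripper's body presses on something with over 40 N, if the wrist force passes 120 N, or if a joint passes its speed limit or range.

## Working session

There is one attempt and no reset: what is moved stays moved. The work goes in short steps, Python scripts to look and compute and a shell command to move; the robot and the scene stay as the last step left them, time stands still between calls to the robot, and variables do not carry over. Pictures are saved under pics/ and viewed, at most 10 in all, crops included, and the job is handed in when it is done.

```bash
mkdir -p pics; ls; python3 - <<'E'
from bench import r
import cv2
for n in("scene","top"):
    cv2.imwrite(f"pics/{n}0.png",r.snapshot(n)[:,:,::-1])
    c=r.camera_params(n);print(n,{k:(v.tolist() if hasattr(v,'tolist') else v) for k,v in c.items()})
print(r.sense(),r.tcp_to_grasp)
E
```

```text
pics
scene {'fx': 499.46946939131533, 'fy': 499.46946939131533, 'cx': 329.2074131063727, 'cy': 235.81044514587168, 'D': [-0.005870850173093147, 0.0, 0.0, 0.0, 0.0], 'R': [[-0.737250348250378, 0.6755858359125344, -0.006760349033756259], [0.4631587801402733, 0.498098375659718, -0.7330634028132388], [-0.491879932893862, -0.5435823640254643, -0.6801267125593708]], 't': [432.86378039606524, -199.0422528102216, 1514.2284400003311]}
top {'fx': 490.15639771859964, 'fy': 490.15639771859964, 'cx': 330.88170951817955, 'cy': 241.64685257403804, 'D': [0.029740931364451273, 0.0, 0.0, 0.0, 0.0], 'R': [[0.022947225769300417, -0.9996765656119058, -0.010963074198314217], [-0.9828990372760363, -0.020555272828915033, -0.18299443510874783], [0.1827098994344138, 0.014974809692074827, -0.9830528204137113]], 't': [-10.405562189471262, 567.451077027547, 942.2830966019397]}
{'time': 0.1, 'joint_pos': array([ 5.99084643e+01,  7.51225860e+00,  8.53231355e+01,  9.91144767e-05,
        8.72634614e+01, -4.89541088e+00]), 'qd': array([-0.02722213, -0.17280214, -0.10875071, -0.04512755, -0.01346168,
       -0.03632311]), 'joint_efforts': array([ 2.63788888e-04, -5.70951033e+01, -5.01942194e+01, -1.65639422e-04,
        8.16765649e-03, -4.06879803e-05]), 'tool_pos': array([255.1766606 , 542.47157603, 230.33302929]), 'tcp_rot': array([-1.79901514e+02, -8.53467456e-03,  1.54803863e+02]), 'ft_force': array([-0.24682651,  0.87719484, -0.73337457]), 'wrist_torque': array([ 0.04996782, -0.02147757, -0.02230658]), 'grip_force': 0.0, 'finger_gap': 85.51295083996096} 18.700000000000003
```

View pics/scene0.png

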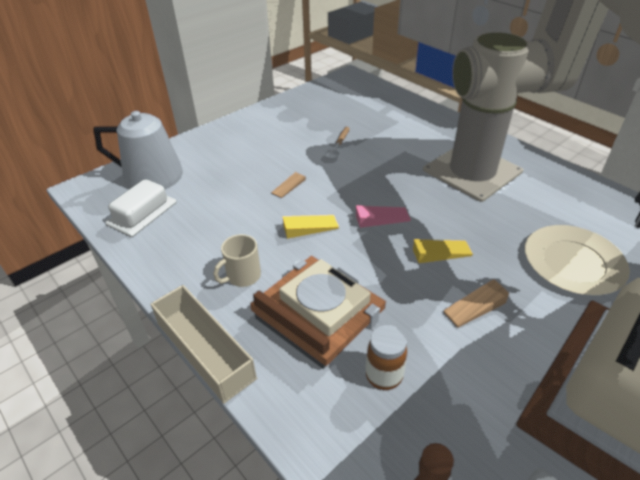

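View pics/top0.png

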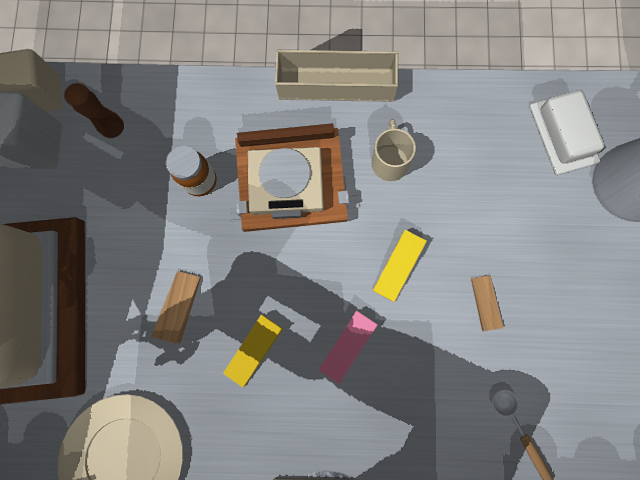

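```bash
cat > h.py <<'E'
import numpy as np, cv2
from bench import r
def cam(n):
    c=r.camera_params(n);K=np.array([[c['fx'],0,c['cx']],[0,c['fy'],c['cy']],[0,0,1.]])
    return K,np.array(c['D'],float),np.array(c['R'],float),np.array(c['t'],float)
def proj(n,P):
    K,D,R,t=cam(n);return cv2.projectPoints(np.atleast_2d(np.array(P,float)),cv2.Rodrigues(R)[0],t,K,D)[0][:,0]
def back(n,uv,z):
    K,D,R,t=cam(n);u=cv2.undistortPoints(np.array(uv,float).reshape(-1,1,2),K,D)[:,0]
    d=np.c_[u,np.ones(len(u))]@R; o=-R.T@t
    return o+d*((np.broadcast_to(z,len(u))-o[2])/d[:,2])[:,None]
E
python3 - <<'E'
from h import *
print(proj("scene",[[255,543,231],[0,0,0]]),proj("top",[[255,543,231]]))
t=cv2.imread("pics/top0.png");s=cv2.imread("pics/scene0.png")
f=lambda im,x,y,w,h,k:cv2.resize(im[y:y+h,x:x+w],None,fx=k,fy=k,interpolation=cv2.INTER_CUBIC)
a=f(t,225,110,140,130,4)          # 560x520
b=np.vstack([f(t,140,260,80,90,3)[:, :240],f(s,435,270,80,80,3)]) #240 wide, 510
im=np.zeros((520,800,3),np.uint8);im[:,:560]=a;im[:510,560:]=b
cv2.imwrite("pics/c1.png",im)
E
```

```text
[[653.80035844 246.55296179]
 [471.90489592 170.19435589]] [[-25.73961299 412.44984778]]
```

View pics/c1.png

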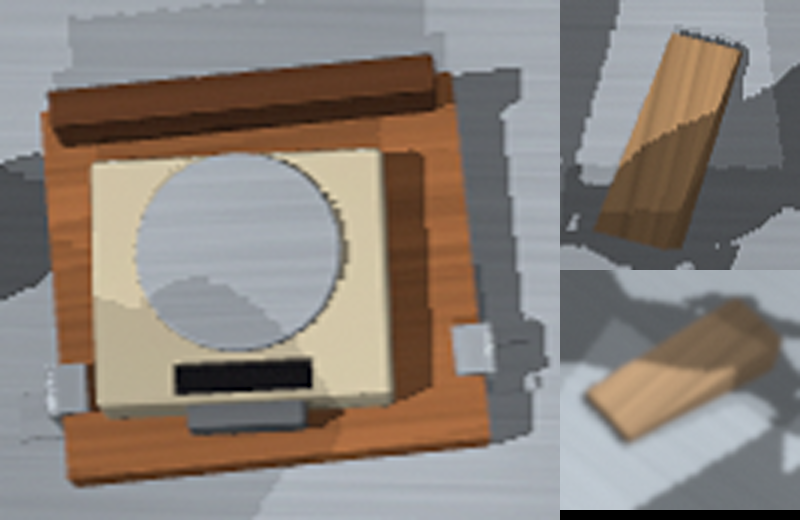

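The crop shows the board with its batten at the top, turned about 6° from the picture axes. The scales stand skewed to the batten, with the bar at crop (247,417). The big wedge's tail end face is toward the robot (full-image row ~340) and its thin end points away (row ~273).

```bash
cat >> h.py <<'E'
from scipy.optimize import least_squares
def Rz(a): c,s=np.cos(a),np.sin(a);return np.array([[c,-s,0],[s,c,0],[0,0,1.]])
def place(p,P): return np.array(P,float)@Rz(p[2]).T+[p[0],p[1],0]
def sag(P,th=0.03):
    P=np.array(P,float)-[200,0,22];x,z=P[:,0].copy(),P[:,2].copy();P[:,0]=x-th*z;P[:,2]=z+th*x;return P+[200,0,22]
def fit(n,P,uv,p0,z=0):
    f=lambda p:(proj(n,place([p[0],p[1],p[2]/1000],P)+[0,0,z])-uv).ravel()
    s=least_squares(f,[p0[0],p0[1],p0[2]*1000],x_scale=[1,1,1],loss='soft_l1');p=s.x.copy();p[2]/=1000
    return p,s.fun.reshape(-1,2) if len(s.fun)==2*len(P) else None
E
cat > m1.py <<'E'
from h import *
A=lambda L:np.array(L,float)/4+[225,110]-.4
B=lambda L:(np.array(L,float)-[560,0])/3+[140,260]-.33
SP=sag([[198,100,80],[198,-100,80],[178,100,46],[178,-100,46],[0,110,46],[0,110,22],[0,-110,22],[0,-110,46],[200,-110,46],[200,110,46]])
uv=A([[48,92],[432,55],[72,145],[437,107],[67,474],[77,487],[490,444],[490,433],[455,72],[43,113]])
st,e=fit("top",SP,uv,[640,50,0.1]);print("stand",st[:2],np.degrees(st[2]));print(e.round(1).tolist())
C=[[65,75,42],[65,-75,42],[-65,75,42],[-65,-75,42],[-65,75,0],[-65,-75,0]]
uv=A([[90,163],[380,150],[97,405],[392,395],[104,418],[392,404]])
sc,e=fit("top",C,uv,[640,50,0.],43);print("scales",sc[:2],np.degrees(sc[2]));print(e.round(1).tolist())
W=[[70,25,8],[70,-25,8],[-70,25,36],[-70,-25,36],[-70,25,0],[-70,-25,0]]
uv=B([[672,32],[742,48],[602,207],[688,215],[595,232],[682,248]])
w,e=fit("top",W,uv,[500,300,-0.3]);print("wedge",w[:2],np.degrees(w[2]));print(e.round(1).tolist())
rel=Rz(-st[2])@np.r_[sc[:2]-st[:2],0];print("scales in stand",rel)
for n in("scene","top"):
    im=cv2.imread(f"pics/{n}0.png")
    for P,c in((place(st,SP),(0,0,255)),(place(sc,C)+[0,0,43],(255,0,0)),(place(w,W),(0,255,0))):
        for q in proj(n,P):cv2.circle(im,tuple(np.round(q*8).astype(int).tolist()),10,c,-1,cv2.LINE_AA,3)
    if n=="scene": im=cv2.resize(im[235:370,240:520],None,fx=2.8,fy=2.8,interpolation=cv2.INTER_CUBIC);cv2.imwrite("pics/ov.png",im)
np.save("st.npy",[st,sc,w])
E
python3 m1.py
```

```text
stand [606.31937975  78.09666364] 6.91295115603286
[[-0.1, -1.3], [0.7, -1.3], [-2.2, 0.5], [0.4, 1.0], [0.3, 1.0], [-0.1, -0.2], [0.2, 0.4], [0.5, 0.9], [-0.4, -0.6], [-0.4, -0.9]]
scales [689.44449803  98.37530442] 3.5525763529090018
[[-0.5, -1.5], [0.7, -1.2], [-1.7, 0.1], [0.0, -0.4], [0.2, 1.8], [0.6, 2.4]]
wedge [435.21428795 314.33255443] -12.316327256088133
[[0.3, -0.5], [-0.2, -0.3], [-1.6, 7.4], [-6.2, 10.7], [7.2, -1.1], [1.5, -0.7]]
scales in stand [84.96157437 10.1261761   0.        ]
```

View pics/ov.png

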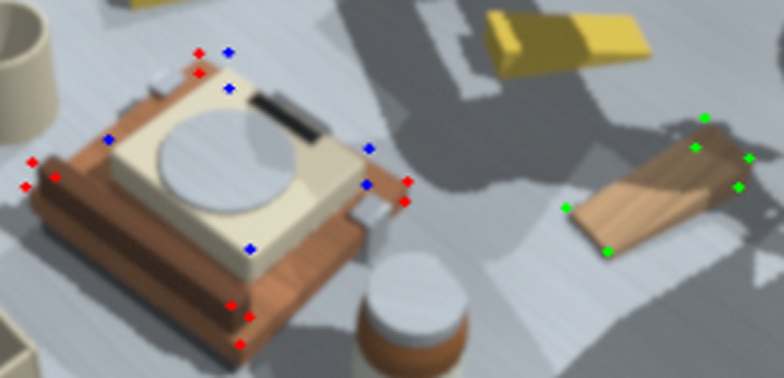

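```bash
python3 - <<'E'
from h import *
t=cv2.imread("pics/top0.png");s=cv2.imread("pics/scene0.png")
f=lambda im,x,y,w,h,k:cv2.resize(im[y:y+h,x:x+w],None,fx=k,fy=k,interpolation=cv2.INTER_CUBIC)
im=np.zeros((600,800,3),np.uint8)
a=f(s,248,255,140,110,3.2);im[:a.shape[0],:a.shape[1]]=a      # 448x352
b=f(s,440,275,70,55,5);im[:275,450:800]=b                     # 350x275
c=f(t,148,264,58,82,3.9);im[280:280+c.shape[0],450:450+c.shape[1]]=c
im=cv2.convertScaleAbs(im,alpha=1.3)
cv2.imwrite("pics/c2.png",im)
E
```

```text
(no output)
```

View pics/c2.png

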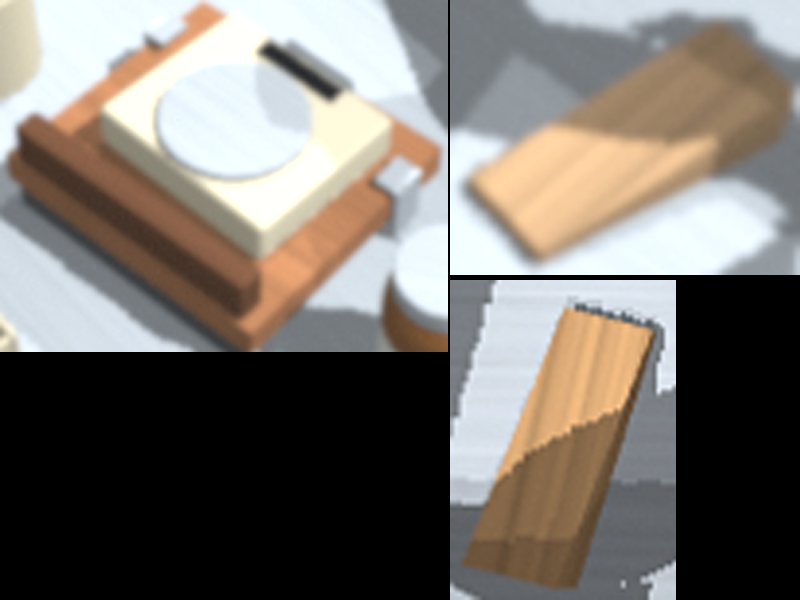

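```bash
cat > m2.py <<'E'
from h import *
A=lambda L:np.array(L,float)/4+[225,110]-.4
S=lambda L:np.array(L,float)/3.2+[248,255]-.4
WS=lambda L:(np.array(L,float)-[450,0])/5+[440,275]-.4
WT=lambda L:(np.array(L,float)-[450,280])/3.9+[148,264]-.4
def fit2(Pt,ut,Ps,us,p0,z=0):
    def f(p):
        q=[p[0],p[1],p[2]/1000]
        return np.r_[(proj("top",place(q,Pt)+[0,0,z])-ut),(proj("scene",place(q,Ps)+[0,0,z])-us)].ravel()
    s=least_squares(f,[p0[0],p0[1],p0[2]*1000],loss='soft_l1');p=s.x.copy();p[2]/=1000
    print(p[:2].round(1),np.degrees(p[2]).round(2));print(f(s.x).reshape(-1,2).round(1).tolist());return p
SP=sag([[198,100,80],[198,-100,80],[178,100,46],[178,-100,46],[0,110,46],[0,110,22],[0,-110,22],[0,-110,46],[200,-110,46],[200,110,46]])
ut=A([[48,92],[432,55],[72,145],[437,107],[67,474],[77,487],[490,444],[490,433],[455,72],[43,113]])
SS=sag([[0,-110,46],[0,110,46],[0,110,22],[200,110,22],[178,-100,80],[198,-100,80],[178,100,80],[198,100,80]])
us=S([[205,5],[440,152],[437,178],[250,350],[37,118],[20,128],[258,280],[240,292]])
st=fit2(SP,ut,SS,us,[606,78,.12])
C=[[65,75,42],[65,-75,42],[-65,75,42],[-65,-75,42],[-65,75,0],[-65,-75,0]]
ut=A([[90,163],[380,150],[97,405],[392,395],[104,418],[392,404]])
CS=[[65,-75,42],[65,75,42],[65,75,0],[-65,-75,42],[-65,75,42],[-65,75,0]]
us=S([[105,115],[262,240],[262,257],[232,15],[390,125],[388,147]])
sc=fit2(C,ut,CS,us,[689,98,.06],43)
W=[[70,25,8],[70,-25,8],[-70,25,36],[-70,-25,36],[-70,-25,0]]
ut=WT([[570,307],[655,328],[463,563],[556,583],[577,587]])
WSP=[[70,-25,8],[70,25,0],[-70,-25,36],[-70,25,36],[-70,25,0]]
us=WS([[470,180],[540,262],[715,22],[793,82],[782,138]])
w=fit2(W,ut,WSP,us,[435,314,-.3])
print("scales in stand",Rz(-st[2]).dot(np.r_[sc[:2]-st[:2],0]),np.degrees(sc[2]-st[2]))
np.save("st.npy",[st,sc,w])
E
python3 m2.py
```

```text
[606.9  79.5] 6.82
[[-0.6, -1.6], [0.2, -1.5], [-2.7, 0.2], [-0.1, 0.8], [-0.4, 0.6], [-0.7, -0.6], [-0.5, 0.2], [-0.2, 0.7], [-0.9, -0.8], [-0.9, -1.3], [-0.8, -2.2], [0.2, -2.2], [0.2, -3.1], [-0.5, 1.3], [-1.0, -3.8], [-2.6, -1.7], [0.8, -4.2], [-0.4, -1.6]]
[691.3  99.3] 4.26
[[-1.3, -1.9], [-0.1, -2.5], [-1.7, -0.4], [-0.0, -1.8], [0.2, 1.4], [0.5, 1.1], [-2.5, -5.0], [-0.4, -5.3], [-0.2, 2.0], [0.1, -5.3], [1.6, -5.7], [1.3, 0.2]]
[434.4 316.8] -12.84
[[-2.0, -0.4], [-0.9, -0.1], [-0.4, 0.0], [-0.2, 1.1], [0.1, -0.3], [-0.8, -1.6], [-0.7, -0.0], [0.0, -1.8], [0.2, 0.6], [-1.4, -0.2]]
scales in stand [86.20788279  9.65191533  0.        ] -2.5672246437617843
```

```bash
python3 - <<'E'
from h import *
st,sc,w=np.load("st.npy")
print(back("top",[[281,325],[259,315],[243,387],[224,374],[378,320],[358,311]],30).round(0).tolist())
print(back("top",[[281,325],[259,315]],0).round(0).tolist())
s=r.sense();g=place(w,[[-50,0,0]])[0];print("grasp",g,"yaw",s['tcp_rot'][2],s['tool_pos'])
y=np.radians(s['tcp_rot'][2]);d=g-s['tool_pos'];print("tool shift",d[0]*np.cos(y)+d[1]*np.sin(y),d[0]*np.sin(y)-d[1]*np.cos(y))
print(place(st,[[-135,0,0],[-130,0,0]]))
E
```

```text
[[399.0, 99.0, 30.0], [418.0, 144.0, 30.0], [278.0, 168.0, 30.0], [302.0, 207.0, 30.0], [413.0, -96.0, 30.0], [430.0, -56.0, 30.0]]
[[399.0, 102.0, 0.0], [419.0, 149.0, 0.0]]
grasp [385.68645635 327.92237426   0.        ] yaw 154.80386307464485 [255.1766606  542.47157603 230.33302929]
tool shift -209.43005818251189 -138.57567426536826
[[472.8440423   63.4500515    0.        ]
 [477.80863282  64.04405567   0.        ]]
```

```bash
python3 -m handwheel '[[-0.0349,-0.0231,0.02,0],[-0.0349,-0.0231,0.025,0],[-0.0349,-0.0231,0.025,0],[-0.0349,-0.0231,0.025,0],[-0.0349,-0.0231,0.025,0],[-0.0349,-0.0231,0.02,0],[0,0,0,-6.2],[0,0,0,-6.2],[0,0,0,0]]' 0.085 60
python3 - <<'E'
from h import *
s=r.sense();print(s['time'],s['tool_pos'],s['tcp_rot'],s['joint_pos'])
cv2.imwrite("pics/t2.png",r.snapshot("top")[:,:,::-1])
E
```

```text
time: 1.0
tool_pos: [385.8, 327.6, 90.7]
tcp_rot: [-180.0, -0.0, 167.2]
ft_force: [0.7, 0.4, 0.5]
finger_gap: 85.2
grip_force: 0.0
1.0 [385.8024038  327.64655488  90.70372944] [-1.79952512e+02 -4.51182234e-02  1.67238547e+02] [ 3.45335873e+01 -3.64523725e-01  1.08601252e+02  9.97722403e-04
  7.18287688e+01 -4.27052898e+01]
```

View pics/t2.png

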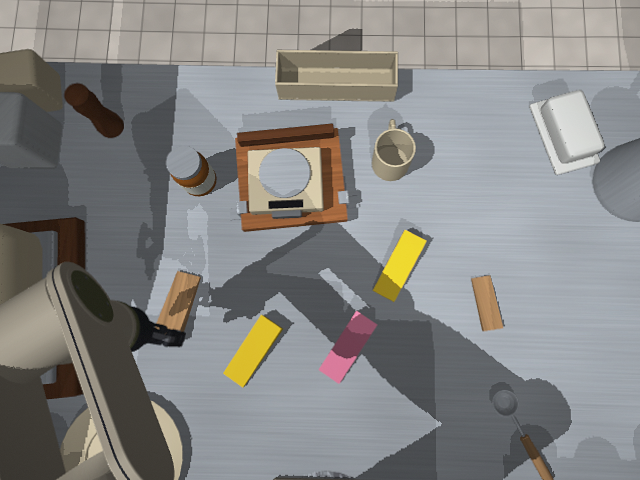

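The gripper (about (160,335)) stands over the wedge's tail, and the arm is clear of everything else. Next I descend and grip.

```bash
python3 -m handwheel '[[0,0,0.045,0],[0,0,0.03,0],[0,0,0.0115,0],[0,0,0,0]]' 0.085 60 && python3 -m handwheel '[[0,0,0,0],[0,0,0,0],[0,0,0,0],[0,0,0,0],[0,0,0,0],[0,0,0,0],[0,0,0,0],[0,0,0,0]]' 0.03 60
```

```text
time: 1.45
tool_pos: [384.3, 327.6, 3.1]
tcp_rot: [-179.8, -0.2, 167.1]
ft_force: [-1.0, -0.3, 0.5]
finger_gap: 85.2
grip_force: 0.0
time: 2.25
tool_pos: [387.5, 329.5, 7.1]
tcp_rot: [179.8, 0.1, 167.2]
ft_force: [-0.6, -0.2, 7.1]
finger_gap: 48.8
grip_force: 63.2
```

```bash
python3 -m handwheel '[[0,0,-0.015,0],[0,0,-0.04,-2],[0,0,0,-6],[0,0,0,-6],[0,0,0,-5.6],[0,0,0,0]]' && python3 -m handwheel '[[-0.0096,-0.03,0,0],[-0.0096,-0.045,0,0],[-0.0096,-0.047,0,0],[-0.0096,-0.047,0,0],[-0.0096,-0.047,0,0],[-0.0095,-0.035,0,0],[0,-0.022,0,0],[0,0,0,0],[0,0,0,0]]'
python3 - <<'E'
from h import *
st,sc,w=np.load("st.npy");s=r.sense();print(s['tcp_rot'],s['finger_gap'],s['grip_force'])
print("tool in stand",Rz(-st[2])@(s['tool_pos']-[st[0],st[1],0]),np.degrees(st[2])+180)
t=r.snapshot("top")[:,:,::-1];c=r.snapshot("scene")[:,:,::-1]
f=lambda im,x,y,w,h,k:cv2.resize(im[y:y+h,x:x+w],None,fx=k,fy=k,interpolation=cv2.INTER_CUBIC)
cv2.imwrite("pics/t3.png",np.hstack([f(t,215,170,130,150,3),f(c,290,210,130,150,3)]))
E
```

```text
time: 2.85
tool_pos: [386.2, 328.6, 60.6]
tcp_rot: [180.0, 0.1, -173.1]
ft_force: [0.5, -0.0, -1.0]
finger_gap: 48.5
grip_force: 62.5
time: 3.75
tool_pos: [475.4, 63.9, 60.0]
tcp_rot: [180.0, 0.0, -173.4]
ft_force: [-0.9, -0.3, -1.4]
finger_gap: 49.0
grip_force: 62.6
[ 1.79980500e+02  1.36308534e-02 -1.73411016e+02] 48.96328340802922 62.63682961463928
tool in stand [-132.40781939    0.16166714   60.00675285] 186.82290033463556
```

View pics/t3.png

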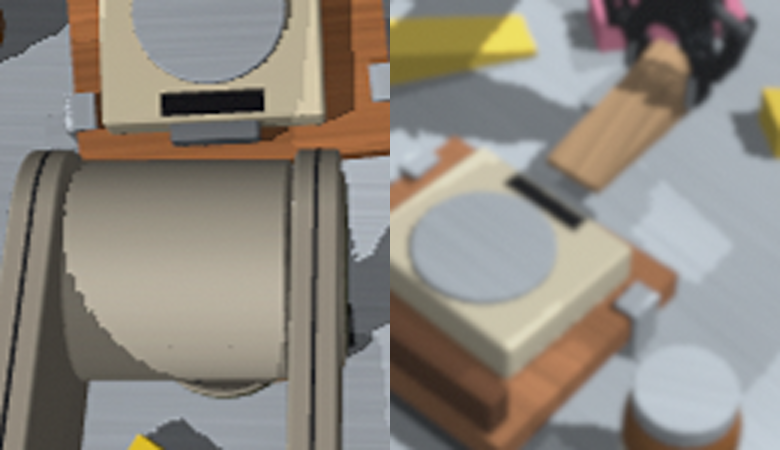

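The wedge is held at the tail, pointing at the stand; in the scene crop its thin end is just in front of the edge at about (600,170). Next I lower it to the counter.

```bash
python3 -m handwheel '[[0,0,0.03,0],[0,0,0.016,0],[0,0,0.005,0],[0,0,0,0],[0,0,0,0]]' && python3 -m handwheel '[[0,0,0.001,0],[0,0,0.001,0],[0,0,0,0]]'
```

```text
time: 4.35
tool_pos: [475.7, 64.8, 9.3]
tcp_rot: [-180.0, 0.0, -173.1]
ft_force: [1.2, -0.7, 0.1]
finger_gap: 49.2
grip_force: 62.7
time: 4.65
tool_pos: [475.7, 64.2, 7.1]
tcp_rot: [180.0, 0.1, -173.2]
ft_force: [0.1, 0.6, -0.5]
finger_gap: 48.7
grip_force: 62.9
```

```bash
python3 -m handwheel '[[0,0,0.001,0],[0,0,0,0],[-0.01,0,0,0],[-0.015,0,0,0],[-0.012,0,0,0],[-0.006,0,0,0],[0,0,0,0],[0,0,0,0]]'
```

```text
time: 5.45
tool_pos: [519.5, 69.2, 7.1]
tcp_rot: [-180.0, 0.1, -173.2]
ft_force: [-0.4, 0.2, 6.7]
finger_gap: 48.7
grip_force: 63.5
```

```bash
python3 -m handwheel '[[-0.003,0,-0.0005,0],[-0.003,0,0,0],[-0.003,0,0,0],[0,0,0,0]]'; python3 -m handwheel '[[-0.002,0,0,0],[-0.002,0,0,0],[-0.002,0,0,0],[-0.002,0,0,0],[-0.002,0,0,0],[0,0,0,0]]'
```

```text
time: 5.85
tool_pos: [527.5, 70.2, 7.1]
tcp_rot: [-180.0, 0.0, -173.2]
ft_force: [-2.7, -0.0, 6.2]
finger_gap: 48.9
grip_force: 63.7
time: 6.45
tool_pos: [533.5, 71.1, 7.0]
tcp_rot: [180.0, -0.4, -173.2]
ft_force: [-25.6, -2.9, 28.0]
finger_gap: 48.9
grip_force: 66.1
```

```bash
python3 -m handwheel '[[0,0,0,0],[0,0,0,0]]'; python3 - <<'E'
from h import *
st,sc,w=np.load("st.npy");s=r.sense();print(s['ft_force'],s['wrist_torque'],s['tool_pos'])
print("tool in stand",Rz(-st[2])@(s['tool_pos']-[st[0],st[1],0]))
c=r.snapshot("scene")[:,:,::-1];t=r.snapshot("top")[:,:,::-1]
f=lambda im,x,y,w,h,k:cv2.resize(im[y:y+h,x:x+w],None,fx=k,fy=k,interpolation=cv2.INTER_CUBIC)
cv2.imwrite("pics/t4.png",np.hstack([f(c,300,220,110,110,4.5),f(t,240,190,70,110,4.2)[:495] if 0 else np.zeros((495,1,3),np.uint8)]))
E
```

```text
time: 6.65
tool_pos: [533.6, 71.1, 7.0]
tcp_rot: [180.0, -0.4, -173.2]
ft_force: [-24.8, -4.0, 28.0]
finger_gap: 48.6
grip_force: 66.2
[-24.79945814  -4.04736142  27.99680664] [-0.05846634  3.5170051  -0.00638842] [533.55198028  71.0749018    7.00520518]
tool in stand [-73.81615072   0.35869827   7.00520518]
```

View pics/t4.png

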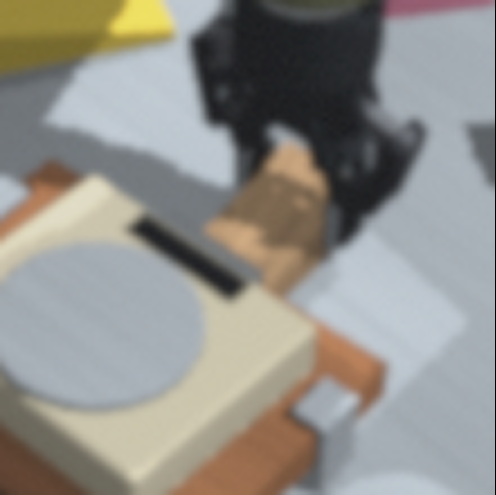

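The wedge is under the edge, but the held nose is being driven into the counter: the tool has pitched 0.4° and Fz is 28 N. I'll let go and push on the tail face with closed fingers instead.

```bash
python3 -m handwheel '[[0.002,0,-0.0005,0],[0.001,0,0,0],[0,0,0,0]]' && python3 -m handwheel '[[0,0,0,0],[0,0,0,0],[0,0,0,0],[0,0,0,0],[0,0,0,0]]' 0.085 && python3 -m handwheel '[[0,0,-0.02,0],[0,0,-0.035,0],[0.03,0,0,0],[0.03,0,0,0],[0,0,0,0],[0,0,0,0],[0,0,0,0]]' 0.0 40
```

```text
time: 7.05
tool_pos: [533.6, 71.1, 7.1]
tcp_rot: [180.0, -0.0, -173.2]
ft_force: [-7.0, -0.4, 6.5]
finger_gap: 49.0
grip_force: 63.6
time: 7.55
tool_pos: [534.0, 71.1, 6.7]
tcp_rot: [-180.0, -0.0, -173.2]
ft_force: [-0.8, -0.2, 0.4]
finger_gap: 84.9
grip_force: 0.0
time: 8.25
tool_pos: [475.4, 64.0, 62.3]
tcp_rot: [-180.0, 0.1, -173.2]
ft_force: [0.3, 0.4, -0.1]
finger_gap: 0.3
grip_force: 0.0
```

```bash
python3 -m handwheel '[[0,0,0.03,0],[0,0,0.021,0],[-0.012,0,0,0],[-0.006,0,0,0],[-0.002,0,0,0],[0,0,0,0]]'; python3 -m handwheel '[[-0.002,0,0,0],[-0.002,0,0,0],[-0.002,0,0,0],[-0.002,0,0,0],[0,0,0,0]]'
```

```text
time: 8.85
tool_pos: [495.4, 66.4, 11.5]
tcp_rot: [-180.0, 0.1, -173.2]
ft_force: [0.7, 0.4, 0.3]
finger_gap: 0.1
grip_force: 0.0
time: 9.35
tool_pos: [501.5, 67.2, 10.7]
tcp_rot: [-180.0, -0.1, -173.2]
ft_force: [-4.4, -1.0, 3.1]
finger_gap: 0.3
grip_force: 2.1
```

```bash
python3 -m handwheel '[[-0.002,0,0,0],[-0.002,0,0,0],[-0.002,0,0,0],[-0.002,0,0,0],[-0.002,0,0,0]]'; python3 -m handwheel '[[-0.002,0,0,0],[-0.002,0,0,0],[-0.002,0,0,0],[-0.002,0,0,0],[-0.002,0,0,0]]'
```

```text
time: 9.85
tool_pos: [508.5, 68.1, 10.0]
tcp_rot: [180.0, -0.5, -173.2]
ft_force: [-18.8, -2.9, 14.2]
finger_gap: 0.2
grip_force: 9.3
time: 10.35
tool_pos: [518.5, 69.4, 10.0]
tcp_rot: [180.0, -0.4, -173.2]
ft_force: [-16.9, -2.6, 12.9]
finger_gap: 0.3
grip_force: 8.6
```

```bash
python3 -m handwheel '[[-0.0015,0,-0.0003,0],[-0.0015,0,-0.0003,0],[-0.0015,0,-0.0003,0]]'; python3 -m handwheel '[[-0.001,0,0,0],[-0.001,0,0,0],[-0.001,0,0,0]]'
```

```text
time: 10.65
tool_pos: [523.5, 70.0, 10.1]
tcp_rot: [180.0, -0.3, -173.2]
ft_force: [-7.8, -1.7, -1.5]
finger_gap: -0.0
grip_force: 3.8
time: 10.95
tool_pos: [526.3, 70.3, 10.0]
tcp_rot: [180.0, -0.4, -173.2]
ft_force: [-9.8, -1.9, 0.0]
finger_gap: -0.1
grip_force: 4.9
```

```bash
python3 -m handwheel '[[-0.001,0,0,0],[-0.001,0,0,0]]'; python3 -m handwheel '[[-0.001,0,0,0],[-0.001,0,0,0]]'
```

```text
time: 11.15
tool_pos: [527.3, 70.5, 10.0]
tcp_rot: [180.0, -0.5, -173.2]
ft_force: [-19.0, -2.6, 9.9]
finger_gap: 0.2
grip_force: 9.5
time: 11.35
tool_pos: [527.5, 70.5, 10.0]
tcp_rot: [180.0, -0.7, -173.2]
ft_force: [-30.1, -4.1, 21.3]
finger_gap: -0.2
grip_force: 15.2
```

```bash
python3 -m handwheel '[[0,0,-0.0004,0],[0,0,-0.0004,0],[0,0,0,0]]'; python3 -m handwheel '[[0,0,0,0],[0,0,0,0]]'
```

```text
time: 11.65
tool_pos: [527.4, 70.5, 10.0]
tcp_rot: [180.0, -0.7, -173.2]
ft_force: [-22.3, -3.2, 8.1]
finger_gap: -0.2
grip_force: 10.9
time: 11.85
tool_pos: [527.4, 70.5, 10.0]
tcp_rot: [180.0, -0.7, -173.2]
ft_force: [-21.6, -3.5, 9.5]
finger_gap: -0.3
grip_force: 11.0
```

```bash
python3 -m handwheel '[[0,0,-0.0004,0],[-0.001,0,0,0],[0,0,0,0]]'; python3 -m handwheel '[[0.01,0,0,0],[0.035,0,0,0],[0.04,0,-0.03,0],[0.03,0,-0.04,0],[0.02,0,-0.03,0],[0,0,0,0],[0,0,0,0]]'
python3 - <<'E'
from h import *
f=lambda im,x,y,w,h,k:cv2.resize(im[y:y+h,x:x+w],None,fx=k,fy=k,interpolation=cv2.INTER_CUBIC)
t=r.snapshot("top")[:,:,::-1];c=r.snapshot("scene")[:,:,::-1]
a=f(t,228,120,130,146,3);b=f(c,290,220,133,146,3)
cv2.imwrite("pics/t5.png",np.hstack([a,b]))
E
```

```text
time: 12.15
tool_pos: [527.6, 70.6, 10.1]
tcp_rot: [180.0, -0.8, -173.2]
ft_force: [-24.3, -3.8, 10.3]
finger_gap: -0.0
grip_force: 12.5
time: 12.85
tool_pos: [401.5, 55.2, 114.2]
tcp_rot: [-180.0, 0.3, -173.2]
ft_force: [-0.7, -0.7, -1.1]
finger_gap: -0.2
grip_force: 0.0
```

View pics/t5.png

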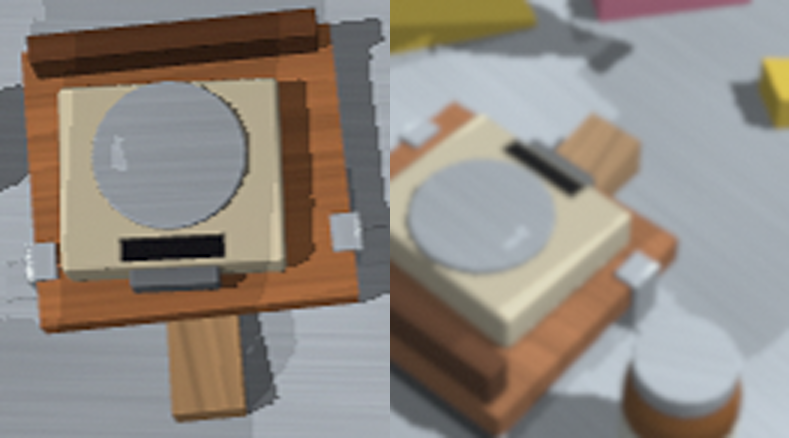

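```bash
python3 - <<'E'
from h import *
st,_,w=np.load("st.npy");A=lambda L:np.array(L,float)/3+[228,120]-.33
def show(n,P): print(n,P.round(1).tolist(),"stand",(( P-[st[0],st[1],0])@Rz(st[2])).round(1).tolist())
show("bar bottom",back("top",A([[133,290],[217,285]]),56))
show("case front bottom",back("top",A([[70,280],[283,270]]),[48,48]))
show("case back top",back("top",A([[58,91],[275,80]]),78))
show("board front bottom",back("top",A([[43,332],[357,301]]),22))
show("batten front bottom",back("top",A([[40,77],[316,49]]),46))
show("wedge tail",back("top",A([[175,420],[245,413]]),[36,36]))
S=lambda L:(np.array(L,float)-[390,0])/3+[290,220]-.33
show("scene wedge tail top",back("scene",S([[593,115],[640,150]]),36))
s=r.sense();print(s['tool_pos'],s['tcp_rot'])
E
```

```text
bar bottom [[616.9, 123.5, 56.0], [621.6, 66.4, 56.0]] stand [[15.2, 42.5, 56.0], [13.0, -14.8, 56.0]]
case front bottom [[625.0, 168.2, 48.0], [635.1, 22.0, 48.0]] stand [[28.5, 85.9, 48.0], [21.1, -60.5, 48.0]]
case back top [[749.9, 177.7, 78.0], [760.8, 29.9, 78.0]] stand [[153.7, 80.5, 78.0], [146.9, -67.6, 78.0]]
board front bottom [[593.5, 190.0, 22.0], [620.3, -29.7, 22.0]] stand [[-0.2, 111.3, 22.0], [0.3, -110.0, 22.0]]
batten front bottom [[772.3, 197.4, 46.0], [797.0, 2.9, 46.0]] stand [[178.3, 97.4, 46.0], [179.7, -98.7, 46.0]]
wedge tail [[531.1, 93.4, 36.0], [536.9, 45.7, 36.0]] stand [[-73.6, 22.9, 36.0], [-73.5, -25.2, 36.0]]
scene wedge tail top [[544.2, 53.0, 36.0], [544.4, 104.9, 36.0]] stand [[-65.4, -18.9, 36.0], [-59.0, 32.7, 36.0]]
[400.33148677  55.1585924  112.14947264] [ 1.79994364e+02 -2.53168866e-02 -1.73203707e+02]
```

The top crop shows the board level, with the wedge centred under its front edge (tail at stand x≈−70). The scales are still skewed, and the bar centre is at stand (14,14). Next I approach the bar.

```bash
python3 -m handwheel '[[-0.035,0.0096,0.025,0],[-0.045,0,0.02,0],[-0.045,0,0.009,0],[-0.04,0,0,0],[-0.015,0,0,0],[0,0,0,0],[0,0,0,0]]'
```

```text
time: 13.65
tool_pos: [576.5, 85.9, 56.6]
tcp_rot: [180.0, -0.2, -173.2]
ft_force: [-0.6, -1.1, 0.1]
finger_gap: -0.0
grip_force: 0.0
```

```bash
python3 -m handwheel '[[-0.008,0,-0.0015,0],[-0.008,0,0,0],[-0.006,0,0,0],[-0.003,0,0,0],[-0.003,0,0,0],[0,0,0,0]]'; python3 -m handwheel '[[-0.002,0,0,0],[-0.002,0,0,0],[-0.002,0,0,0],[-0.002,0,0,0]]'
```

```text
time: 14.25
tool_pos: [606.0, 89.3, 60.5]
tcp_rot: [-180.0, 0.0, -173.2]
ft_force: [-0.1, 0.1, -1.4]
finger_gap: 0.2
grip_force: 0.0
time: 14.65
tool_pos: [613.3, 90.2, 60.2]
tcp_rot: [180.0, -0.1, -173.2]
ft_force: [-4.2, -0.5, 2.0]
finger_gap: 0.1
grip_force: 2.0
```

```bash
python3 -m handwheel '[[-0.002,0,0,0],[-0.002,0,0,0],[-0.002,0,0,0],[-0.002,0,0,0]]'
```

```text
time: 15.05
tool_pos: [621.8, 91.2, 60.3]
tcp_rot: [180.0, -0.0, -173.2]
ft_force: [-3.4, -0.4, 1.0]
finger_gap: -0.1
grip_force: 1.6
```

```bash
python3 -m handwheel '[[-0.002,0,0,0],[-0.002,0,0,0],[-0.0015,0,0,0],[-0.0015,0,0,0]]'; python3 -m handwheel '[[-0.0015,0,0,0],[-0.0015,0,0,0],[-0.0015,0,0,0]]'
```

```text
time: 15.45
tool_pos: [628.3, 91.9, 60.2]
tcp_rot: [-180.0, -0.1, -173.2]
ft_force: [-5.6, -1.2, 1.4]
finger_gap: 0.1
grip_force: 2.8
time: 15.75
tool_pos: [632.3, 92.3, 60.2]
tcp_rot: [-180.0, -0.1, -173.2]
ft_force: [-7.1, -1.2, 3.5]
finger_gap: -0.3
grip_force: 4.0
```

```bash
python3 -m handwheel '[[-0.0015,0,0,0],[-0.0015,0,0,0]]';  python3 -m handwheel '[[-0.001,0,0,0],[-0.001,0,0,0]]'
```

```text
time: 15.95
tool_pos: [634.5, 92.4, 60.1]
tcp_rot: [-180.0, -0.2, -173.2]
ft_force: [-15.8, -3.7, 10.2]
finger_gap: -0.1
grip_force: 8.4
time: 16.15
tool_pos: [634.6, 92.4, 60.0]
tcp_rot: [-180.0, -0.5, -173.2]
ft_force: [-25.0, -4.9, 16.5]
finger_gap: -0.3
grip_force: 12.9
```

```bash
python3 -m handwheel '[[0,0,-0.0003,0],[0,0,0,0]]'; python3 -m handwheel '[[0.002,0,0,0],[0.003,0,0,0],[0.004,0,0,0],[0.006,0,0,0],[0.03,0,0,0],[0.045,0,-0.01,0],[0.045,0,-0.02,0],[0.045,0,-0.02,0],[0,0,0,0],[0,0,0,0]]'
python3 - <<'E'
from h import *
f=lambda im,x,y,w,h,k:cv2.resize(im[y:y+h,x:x+w],None,fx=k,fy=k,interpolation=cv2.INTER_CUBIC)
t=r.snapshot("top")[:,:,::-1];c=r.snapshot("scene")[:,:,::-1]
cv2.imwrite("pics/t6.png",np.hstack([f(t,160,110,133*2,146*2,1.5)[:438],f(c,290,220,133,146,3)]) if 0 else np.hstack([f(t,228,110,130,146,3),f(c,280,220,133,146,3)]))
E
```

```text
time: 16.35
tool_pos: [634.5, 92.4, 60.1]
tcp_rot: [-180.0, -0.5, -173.2]
ft_force: [-21.2, -3.5, 11.7]
finger_gap: -0.1
grip_force: 10.7
time: 17.35
tool_pos: [460.4, 72.0, 112.5]
tcp_rot: [-180.0, 0.3, -173.2]
ft_force: [0.2, 0.6, 0.7]
finger_gap: 0.3
grip_force: 0.0
```

View pics/t6.png

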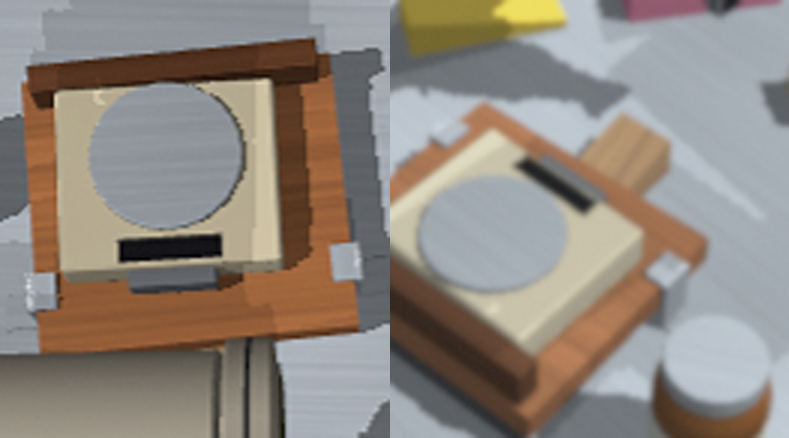

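```bash
cat > m3.py <<'E'
from h import *
import sys
def scales(im,tag):
    im=im.astype(int);R,G,B=im[:,:,0],im[:,:,1],im[:,:,2]
    m=((R>110)&(R-B>18)&(R-B<75)&(G-B>10)&(R-G<40)).astype(np.uint8)
    m[:, :225]=0;m[:,365:]=0;m[:120]=0;m[225:]=0
    n,l,s,c=cv2.connectedComponentsWithStats(m);k=1+np.argmax(s[1:,4]);m=(l==k);print(tag,s[k].tolist())
    x0,w=s[k,0],s[k,2];st=np.load("st.npy")[0]
    cols=np.r_[x0+4:x0+w//2-24, x0+w//2+24:x0+w-6]
    for nm,cc,z,fn in(("back",cols,78,lambda v:v.min()),("front",np.r_[x0+5:x0+w//2-18,x0+w//2+20:x0+w-4],48,lambda v:v.max()+1)):
        uv=np.array([[u,fn(np.where(m[:,u])[0])-.5] for u in cc if m[:,u].any()],float)
        P=(back("top",uv,z)-[st[0],st[1],0])@Rz(st[2])
        p=np.polyfit(P[:,1],P[:,0],1);q=abs(np.polyval(p,P[:,1])-P[:,0])<4;p=np.polyfit(P[q,1],P[q,0],1)
        print(nm,"x at y=0 %.1f yaw %.2f (n %d/%d)"%(p[1],-np.degrees(np.arctan(p[0])),q.sum(),len(q)), "y %.0f..%.0f"%(P[:,1].min(),P[:,1].max()))
if __name__=="__main__":
    scales(cv2.imread("pics/top0.png")[:,:,::-1],"start")
    scales(r.snapshot("top"),"now")
E
python3 m3.py
```

```text
start [247, 147, 76, 68, 2330]
back x at y=0 150.4 yaw -2.86 (n 18/18) y -61..72
front x at y=0 24.0 yaw -4.95 (n 26/29) y -52..84
now [246, 136, 76, 69, 2274]
back x at y=0 172.5 yaw -2.11 (n 18/18) y -61..73
front x at y=0 47.3 yaw -5.04 (n 22/29) y -52..85
```

The scales are still skewed by about 2.3°: only one corner bears on the batten, because friction at the finger kept them from turning. I'll push the bar again, drawing it toward −y, to square them, then press.

```bash
python3 -m handwheel '[[-0.025,0,0.03,0],[-0.04,0,0.022,0],[-0.045,0,0,0],[-0.035,0,0,0],[-0.013,0,0,0],[0,0,0,0]]'; python3 -m handwheel '[[-0.003,0,0,0],[-0.003,0,0,0],[-0.0015,0,0,0],[0,0,0,0]]'
```

```text
time: 18.1
tool_pos: [618.1, 90.7, 56.5]
tcp_rot: [180.0, -0.1, -173.2]
ft_force: [-0.7, -0.0, -0.0]
finger_gap: -0.3
grip_force: 0.0
time: 18.5
tool_pos: [623.5, 91.4, 58.9]
tcp_rot: [-180.0, 0.0, -173.2]
ft_force: [0.5, 0.8, -0.4]
finger_gap: -0.1
grip_force: 0.0
```

```bash
python3 -m handwheel '[[-0.002,0,0,0],[-0.002,0,0,0],[0,0,0,0]]'; python3 -m handwheel '[[-0.001,0,0,0],[-0.001,0,0,0],[0,0,0,0]]'
```

```text
time: 18.8
tool_pos: [627.2, 91.9, 58.8]
tcp_rot: [-180.0, -0.1, -173.2]
ft_force: [-2.2, -0.1, 2.1]
finger_gap: 0.3
grip_force: 1.4
time: 19.1
tool_pos: [629.0, 92.0, 58.7]
tcp_rot: [-180.0, -0.1, -173.2]
ft_force: [-6.0, -1.6, 4.7]
finger_gap: 0.3
grip_force: 3.0
```

Force is 6 N on the bar; now I draw it toward −y while following forward.

```bash
python3 -m handwheel '[[-0.0005,-0.001,0,0],[-0.0005,-0.001,0,0],[-0.0005,-0.001,0,0],[-0.0005,-0.001,0,0]]'; python3 -m handwheel '[[-0.0005,-0.001,0,0],[-0.0005,-0.001,0,0],[-0.0005,-0.001,0,0],[-0.0005,-0.001,0,0]]'; python3 -c "
import m3;from bench import r;m3.scales(r.snapshot('top'),'now')"
```

```text
time: 19.5
tool_pos: [631.3, 88.9, 58.7]
tcp_rot: [180.0, -0.1, -173.2]
ft_force: [-6.7, 1.1, 4.0]
finger_gap: -0.1
grip_force: 3.0
time: 19.9
tool_pos: [633.4, 85.5, 58.3]
tcp_rot: [179.9, -0.1, -173.2]
ft_force: [-7.3, 3.7, 2.5]
finger_gap: -0.1
grip_force: 3.1
now [226, 120, 79, 105, 3672]
back x at y=0 212.5 yaw -5.62 (n 11/21) y -25..111
front x at y=0 38.2 yaw -51.33 (n 4/32) y -14..117
```

```bash
python3 -m handwheel '[[-0.0005,-0.001,0,0],[-0.0005,-0.001,0,0],[-0.0005,-0.001,0,0]]'; python3 -m handwheel '[[-0.001,0,0,0],[-0.001,0,0,0],[0,0,0,0]]'
```

```text
time: 20.25
tool_pos: [634.6, 83.0, 57.8]
tcp_rot: [179.9, -0.2, -173.2]
ft_force: [-7.4, 4.1, 2.4]
finger_gap: -0.2
grip_force: 3.4
time: 20.55
tool_pos: [636.5, 83.1, 57.8]
tcp_rot: [179.9, -0.2, -173.2]
ft_force: [-8.4, 3.5, 2.3]
finger_gap: 0.3
grip_force: 3.9
```

```bash
python3 -m handwheel '[[-0.001,0,0,0],[-0.001,0,0,0],[0,0,0,0]]';python3 -m handwheel '[[-0.001,0,0,0],[0,0,0,0]]'
```

```text
time: 20.85
tool_pos: [638.3, 83.3, 57.8]
tcp_rot: [179.9, -0.2, -173.2]
ft_force: [-9.5, 3.4, 2.5]
finger_gap: -0.0
grip_force: 4.4
time: 21.05
tool_pos: [638.6, 83.3, 57.7]
tcp_rot: [179.9, -0.3, -173.2]
ft_force: [-12.7, 2.8, 5.4]
finger_gap: 0.1
grip_force: 6.3
```

The stop is at stand x = 31.9, which is where it should be for squared scales with the bar fully in. I press firmly, release and retreat.

```bash
python3 -m handwheel '[[-0.001,0,0,0],[0,0,0,0],[0,0,0,0]]'; python3 -m handwheel '[[0.002,0,0,0],[0.003,0,0,0],[0.004,0,0,0],[0.006,0,0,0],[0.03,0,0,0],[0.045,0,-0.01,0],[0.045,0,-0.02,0],[0.045,0,-0.03,0],[0.03,0,-0.03,0],[0,0,0,0]]'; python3 -m handwheel '[[0,0,0,0],[0,0,0,0],[0,0,0,0]]'; python3 - <<'E'
import m3
from h import *
im=r.snapshot('top');m3.scales(im,'now');a=cv2.imread("pics/t6.png")
cv2.imwrite("pics/end.png",im[:,:,::-1])
# wedge tail shift and mug/jar change vs start
t0=cv2.imread("pics/top0.png")[:,:,::-1].astype(int)
for n,(x,y,w,h) in dict(mug=(372,118,46,64),jar=(165,145,52,52),batten=(235,120,105,25)).items():
    print(n,np.abs(t0[y:y+h,x:x+w]-im[y:y+h,x:x+w]).max(2).mean().round(1))
E
```

```text
time: 21.35
tool_pos: [638.7, 83.3, 57.7]
tcp_rot: [179.9, -0.5, -173.2]
ft_force: [-18.0, 2.2, 9.9]
finger_gap: 0.4
grip_force: 8.9
time: 22.35
tool_pos: [437.9, 57.9, 151.6]
tcp_rot: [-179.9, 0.5, -173.2]
ft_force: [0.2, 0.2, 1.1]
finger_gap: 0.1
grip_force: 0.0
time: 22.65
tool_pos: [437.0, 58.1, 145.1]
tcp_rot: [180.0, -0.1, -173.2]
ft_force: [0.7, -0.1, -0.9]
finger_gap: -0.3
grip_force: 0.0
now [246, 134, 78, 70, 2230]
back x at y=0 175.8 yaw 0.08 (n 20/20) y -65..73
front x at y=0 52.3 yaw -1.93 (n 27/31) y -57..84
mug 2.5
jar 8.4
batten 37.8
```

```bash
python3 -c "
from bench import r
print(r.hand_in())"
```

```text
the job is handed in; nothing more can be done
None
```

I handed the job in at about 23 s of the 69 s allowed. The thick wedge is jammed under the middle of the raised front edge, and the scales sit square against the batten with the bar pressed fully in and released. On the first try the scales stayed skewed, so I squared them and pressed the bar a second time. The mug and jar were not touched.

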